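Find the high spot of a bent stirrer shaft on bench centres

TASK

The bent stirrer shaft is set up between the bench centres. Slide the dial gauge gently down its post until it just sits on the stop collar, without driving the collar down, so that its plunger rides on the bend; then turn the shaft by the crank handle until you have seen both the lowest and the highest reading, and leave it standing with its high spot under the plunger, ready to be marked. The fixture only stands on the bench: do not shove it along, and leave the small things round it where they are.

Things in the scene. Friction and masses are not known exactly. Their poses are not given: they have to be found in the camera images.
- bench_centres: bench centres, 8 kg, standing loose on the bench: green base bar 104 x 360 x 30 mm, headstock at its local +y end, tailstock at -y. Origin: centre of the underside; local y runs along the turning axis, which lies 120 mm above the bench; local x points away from the robot, z up. A sideways pull of some 20 N on the crank makes it slide; it must not shift.
- crank_axis (a point): point on the turning axis in the middle of the crank handle's length, 210 mm to local +y of the fixture's centre, 120 mm up
- handle: black crank handle outside the headstock: a free-spinning sleeve, 17 mm diameter, 42 mm long, parallel to local y, on a crank of 32 mm radius. Origin: its middle. The crank arm begins 21 mm from its middle towards local -y, the headstock (20 mm higher than the axis) 41 mm; its +y end is free.
- crank (a joint): angle of crank and shaft together (rad), 0 with the handle straight up, growing as the handle moves from the top away from the robot (local +x) and down; turns endlessly both ways, stiffly (about 3 N at the handle), and stays where it is left
- gauge_knob (a point): middle of the red knob (20 mm diameter, 22 mm high) on top of the gauge's sleeve; push or hold it to slide the gauge down its post, which takes about 5 N until the sleeve meets the stop collar; it stays where it is left
- gauge_slide (a joint): how far the gauge has been slid down its post (m): starts between 0 and 0.010, 0.030 when the sleeve sits on the stop collar
- plunger (a joint): plunger of the dial gauge (m): an upright sprung rod with an 18 mm flat foot, above the middle of the shaft. 0 hanging free, grows as the shaft lifts it, 0.020 at its limit; spring 1.3 to 3.5 N. With the gauge on its collar it swings 12 mm in a turn; the highest reading means the high spot is under it. The angle between crank and high spot differs every time.
- needle (a joint): red needle of the 94 mm dial that faces the robot (rad), 0 straight up, growing clockwise as the robot sees it: 2 pi per 20 mm of plunger
- paint_marker: white paint marker with a blue cap, 15 x 132 mm, lying in the groove of the base bar under the shaft; leave it
- hex_key: black hex key, 33 x 98 x 5 mm, lying on the bench right of the tailstock; leave it
- torch: black torch, 36 mm diameter, 114 mm high, standing on its head right of the tailstock; leave it
- stop_collar (a joint): steel collar of 28 mm on the gauge's post, set to height and held by friction only (m): 0 as set, grows as it is driven down the post, which happens when the gauge is pushed down on it with some 25 N at the knob. It must keep its setting
- air_cap: aluminium air cap of a spray gun, 34 mm diameter, 24 mm high, standing on the bench between the crank and the robot; leave it
- plunger_foot (a point): centre of the underside of the plunger's foot; once the gauge is down it rides on the shaft (16 mm diameter, bowed by 6 mm in the middle), from 122 mm above the bench on the low spot to 134 mm on the high spot

How it is judged:
By the outcome, as a careful person would: the job done as asked, in the order asked, and still so for the second after the job is handed in, with the robot touching nothing.
It also fails if it takes over 58 s, if anything falls off the work surface, if the arm or the gripper's body presses on something with over 40 N, if the wrist force passes 120 N, or if a joint passes its speed limit or range.

ROBOT

A 6-joint arm with a two-finger parallel gripper is mounted at the origin on the work surface; the furniture and walls round the work are solid. World frame = base frame: x ahead of the robot, y to its left, z up, the work surface at z = 0. Lengths are in m, angles in rad, forces in N, time in s.
With the tool pointing down it reaches from about 0.375 to 0.9 m from the base axis. Payload 3.1 kg.
Tool frame: the origin (TCP) lies at the centre of the arm's flange, where the gripper is bolted on; the fingertips stand robot.tip_extent ahead of it and the grasp point (between the pads) lies 164 mm ahead of it (robot.tip_extent is the distance from the TCP to the fingertips, in m); z points along the fingers, y is the line along which they close (so a half turn about z gives the same grasp; the last joint's range is limited). The gripper opens to 87 mm and grips with 3 to 60 N. Pads are 19 mm wide; open, the fingers measure 117 mm over their backs; the gripper's body (75 mm by 190 mm) begins 51 mm behind the grasp point.
Start: joints at [1.038, 0.527, 1.433, -0, 1.181, -0.178], TCP at [0.217, 0.586, 0.405] pointing down, gripper open.
Joint ranges: [-3.08, 3.08], [-0.75, 2.2], [0.22, 2.44], [-1.43, 4.57], [0, 2.65], [-2.85, 2.85]. Speed limits (rad/s): [2.79, 2.79, 3.14, 3.14, 3.14, 3.14].

INTERFACE

Orientations are given as a unit quaternion [x, y, z, w].
In Python, from rig import get_obs, camera, hand_in, cut_out, robot gives the robot as it stands.
- The arm moves only by the tool step_arm, never from a script. Its argument "rows" is a list of rows, each a list of 6 numbers: the shift along the world's x, y, z in m, then the turn, a rotation vector about the world's x, y, z in degrees. A call has 1 to 12 rows; each row shifts and turns the commanded pose from where the row before left it; what a row does not reach is not made up. A row lasts 1/8 s, in which the tool goes at most 62.5 mm and 10.7 degrees, less where a joint would pass 70% of its speed; a pose out of reach is approached as far as the arm can. A call is refused whole if a number of a shift passes 0.0625 or a number of a turn 10.7, either way. A call with a gripper value outside its range is refused whole. "jaw" is the finger opening in m, from 0 to 0.087, set as the call begins (left out, the last holds). The fingers move at their own pace and stop on an object; "squeeze" is the grip in N (left out, the last holds). Time passes only in rows, so rows that do not move let the fingers close. It gives the time, the measured TCP pose, the force, the opening and the grip force at its end, in the units of the state.
- get_obs(): the state, without advancing time (a new reading comes with each control period).
- camera(name): name is "side" or "top"; returns a dict with "pixels" (420x560x3 uint8, blue, green, red), "depth" (420x560 float32, m along the optical axis (not along the pixel's ray), 0 where there is no reading), "fov_y" (degrees; the focal length in pixels is half the picture's height over the tangent of half this angle, whatever the lens; pixels are square), "cx", "cy" (the principal point, pixels), "extrinsics" (4x4, takes a point from camera to world coordinates). Camera axes: x right, y up, looking along -z (the intrinsics and any distortion apply to the point x, -y, -z); pixel columns grow to the right and rows downward; lengths in m; the calibration is good to about 2 mm. A picture is of the moment at which its call begins.
- hand_in(): hands the job in; it is judged then, once.
Trained networks look in the newest picture that a camera, given by its name, has taken for a name from the list of things; names that differ only in an ending like _2 or _b are one class to them, and where a whole thing is asked for, a point or a joint stands for the part that bears it (a point fixed in the world has none). Each returns a list of dicts, best first, with "confidence" (0 to 1); they miss things now and then, are a little off and sometimes report something else, mostly with a low value. They report only what shows in the picture. A call takes as long as a camera call.
- cut_out(label, camera): "region" (420x560 bool, what is visible of it) and "extent" ([centre column, centre row, width, height] in pixels, round what is visible of it).
The state is a dict: "time": time; "q": joint angles; "joint_velocities": joint speeds; "joint_torque": joint torques, N m; "position": TCP position; "tool_rot": TCP orientation; "ft_force": force on the tool from outside, world axes, zero at the start; "moment": the same for the moment, N m; "grip_width": finger opening in m; "grip_force": force on a finger pad.
Only numpy, scipy, OpenCV 4.12 (cv2) and the standard library are available. Lean on these libraries where they do the work, as an engineer would, in place of code of your own. Each camera call takes 0.05 s, during which the arm holds its last target. There are 200 camera calls.

## Working session

There is one attempt and no reset: what is moved stays moved. The work goes in short steps, Python scripts to look and compute and a tool call to move; the robot and the scene stay as the last step left them, time stands still between calls to the robot, and variables do not carry over. Pictures are saved under pics/ and viewed, at most 10 in all, crops included, and the job is handed in when it is done.

Besides the shell and the picture viewer there is one more tool, called after "Request:" by a JSON object that holds its "name" and its "arguments", one argument or row to a line. step_arm: Moves the arm, as the interface text tells. Its arguments: {"type":"object","properties":{"rows":{"type":"array"},"jaw":{"type":"number"},"squeeze":{"type":"number"}},"required":["rows"]}

```bash
mkdir -p pics; ls
cat > h.py <<'E'
from rig import get_obs, camera, hand_in, cut_out, robot
import numpy as np, cv2
def pts(c,mask=None):
    d=c["depth"]; f=210/np.tan(np.radians(c["fov_y"])/2)
    v,u=np.nonzero((d>0) if mask is None else (mask&(d>0)))
    z=d[v,u]; P=np.c_[(u-c["cx"])/f*z,-(v-c["cy"])/f*z,-z,np.ones(len(z))]
    return (P@np.array(c["extrinsics"]).T)[:,:3]
def proj(c,p):
    f=210/np.tan(np.radians(c["fov_y"])/2)
    q=np.linalg.inv(c["extrinsics"])@np.r_[p,1]
    return c["cx"]+f*q[0]/-q[2], c["cy"]-f*q[1]/-q[2]
E
python3 - <<'E'
from h import *
print({k:(v if not callable(v) else '') for k,v in vars(robot).items()} if hasattr(robot,'__dict__') else robot)
ims=[]
for n in("side","top"):
    c=camera(n); ims.append(c["pixels"]); print(n,[k for k in c],c["fov_y"],c["cx"],c["cy"],np.round(c["extrinsics"],3).tolist())
    cv2.imwrite(f"pics/{n}0.png",c["pixels"])
    for l in("bench_centres","handle","gauge_knob","needle","plunger_foot","stop_collar","air_cap","torch","hex_key","crank"):
        for r in cut_out(l,n)[:2]:
            P=pts(c,r["region"]); 
            print(l,round(r["confidence"],2),np.round(r["extent"]),np.round(np.median(P,0),3) if len(P) else '',np.round(P.min(0),3) if len(P) else '',np.round(P.max(0),3) if len(P) else '')
E
```

```text
pics
{}
side ['pixels', 'depth', 'fov_y', 'cx', 'cy', 'extrinsics'] 46.72443285796357 284.6482951024397 210.80198918834864 [[0.985, 0.147, -0.088, 0.326], [-0.171, 0.799, -0.576, -0.723], [-0.014, 0.583, 0.812, 1.197], [0.0, 0.0, 0.0, 1.0]]
bench_centres 0.71 [287. 203.  26. 102.] [ 0.453 -0.003  0.129] [ 0.436 -0.095 -0.002] [0.487 0.319 0.166]
bench_centres 0.55 [292. 218.  52. 131.] [ 0.447 -0.007  0.057] [ 0.396 -0.173 -0.005] [0.542 0.248 0.295]
handle 0.62 [279. 154.   8.  10.] [0.454 0.211 0.159] [0.448 0.194 0.152] [0.462 0.23  0.163]
gauge_knob 0.75 [298. 197.  30.  41.] [ 0.458 -0.009  0.257] [ 0.436 -0.047  0.002] [0.519 0.187 0.295]
air_cap 0.26 [290. 238.   3.  11.] [0.449 0.001 0.042] [ 0.443 -0.052  0.027] [0.457 0.024 0.12 ]
torch 0.46 [307. 213.  12.   9.] [ 0.493 -0.008  0.163] [ 0.482 -0.015  0.158] [0.505 0.005 0.17 ]
crank 0.86 [289. 203.  29. 104.] [ 0.454 -0.002  0.129] [ 0.436 -0.095 -0.007] [0.488 0.322 0.166]
top ['pixels', 'depth', 'fov_y', 'cx', 'cy', 'extrinsics'] 43.47178749518617 276.5456588679586 210.1153351813336 [[-0.004, 0.982, -0.187, 0.239], [-1.0
[... 173 characters left out ...]
66 0.297]
handle 0.63 [177. 218.  15.  10.] [0.455 0.21  0.159] [0.448 0.19  0.153] [0.463 0.232 0.166]
gauge_knob 0.75 [264. 202.  43.  41.] [ 0.45  -0.001  0.265] [ 0.436 -0.043  0.127] [0.5   0.046 0.297]
air_cap 0.47 [175. 255.  10.  14.] [0.379 0.246 0.02 ] [ 0.363  0.23  -0.001] [0.396 0.265 0.03 ]
torch 0.52 [358. 204.  16.  26.] [ 0.501 -0.23   0.082] [ 0.489 -0.264 -0.004] [ 0.544 -0.219  0.118]
hex_key 0.48 [359. 244.  34.   9.] [ 0.416 -0.232  0.005] [ 0.39  -0.283 -0.008] [ 0.422 -0.191  0.014]
crank 0.73 [239. 218. 138.  13.] [0.454 0.094 0.131] [ 0.437 -0.095  0.001] [0.489 0.232 0.229]
crank 0.56 [175. 216.  17.   8.] [0.455 0.21  0.16 ] [0.448 0.191 0.153] [0.463 0.23  0.166]
```

View pics/side0.png

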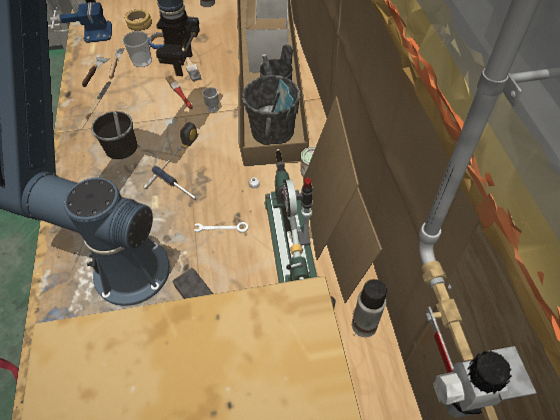

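View pics/top0.png

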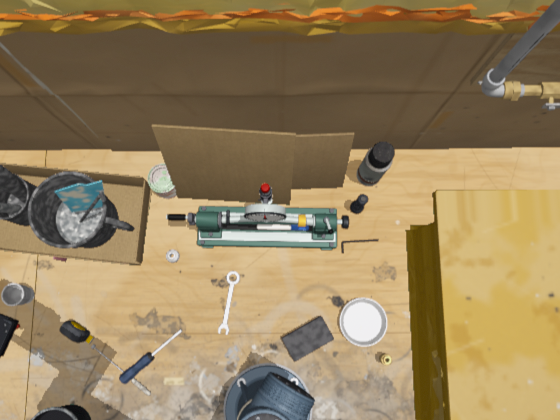

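The side view has the fixture at about (290,215), with the knob at (307,184) and the crank at (279,155). The top view has the crank handle at (177,217), the knob at (265,188), cardboard close behind and a carton on the left. Next I'll measure these precisely.

Run:
```python
from h import *
C={n:camera(n) for n in("side","top")}
for n,c in C.items():
    hsv=cv2.cvtColor(c["pixels"],cv2.COLOR_BGR2HSV); H,S,V=cv2.split(hsv)
    red=((H<6)|(H>174))&(S>150)&(V>70)
    P=pts(c,red); k=(abs(P[:,1])<.1)&(P[:,0]>.4)&(P[:,0]<.62)&(P[:,2]>.1); Q=P[k]
    print(n,"red",len(Q),np.median(Q,0).round(4),Q.min(0).round(4),Q.max(0).round(4)); t=Q[Q[:,2]>Q[:,2].max()-.006]; print(' top',t.mean(0).round(4),len(t),t.min(0).round(3),t.max(0).round(3))
    gr=(H>55)&(H<95)&(S>70); P=pts(c,gr); k=(abs(P[:,1])<.3)&(P[:,0]>.35)&(P[:,0]<.6); G=P[k&(P[:,2]<.045)&(P[:,2]>.02)]
    if len(G)>20:
        r=cv2.minAreaRect(G[:,:2].astype(np.float32)); print(' base',len(G),r,G.min(0).round(3),G.max(0).round(3))
    P=pts(c); 
    k=(P[:,1]>.185)&(P[:,1]<.26)&(P[:,0]>.4)&(P[:,0]<.5)&(P[:,2]>.08); Q=P[k]; print(' handle',len(Q),Q.min(0).round(4),Q.max(0).round(4),np.median(Q,0).round(4))
    # obstacles heights grid
    if n=="top":
        for x in np.arange(.36,.70,.04):
            print(round(x,2),[ (lambda s: int(1000*s.max()) if len(s) else -1)(P[(abs(P[:,0]-x)<.02)&(abs(P[:,1]-y)<.02)][:,2]) for y in np.arange(-.24,.45,.04)])
    x0,y0,w,h=(250,140,90,150) if n=="side" else (150,160,220,110)
    cv2.imwrite(f"pics/{n}c.png",cv2.resize(c["pixels"][y0:y0+h,x0:x0+w],None,fx=3.6,fy=3.6,interpolation=2))
a=cv2.imread("pics/sidec.png");b=cv2.imread("pics/topc.png");print(a.shape,b.shape)
```

```text
side red 44 [ 0.4929 -0.0037  0.2911] [ 0.485  -0.0107  0.272 ] [0.5005 0.0055 0.2959]
 top [ 0.4927 -0.0026  0.2923] 30 [ 0.485 -0.01   0.29 ] [0.501 0.006 0.296]
 handle 70 [0.4431 0.1851 0.1239] [0.4666 0.2354 0.1636] [0.4544 0.2098 0.158 ]
top red 69 [ 0.492  -0.001   0.2922] [ 0.4372 -0.0094  0.2416] [0.5026 0.0074 0.297 ]
 top [ 4.934e-01 -2.000e-04  2.935e-01] 45 [ 0.486 -0.007  0.291] [0.503 0.007 0.297]
 base 102 ((0.4512786567211151, 0.001138642430305481), (0.3520825207233429, 0.10010860115289688), 88.77459716796875) [ 0.398 -0.176  0.023] [0.504 0.177 0.04 ]
 handle 139 [0.4477 0.1877 0.1495] [0.4634 0.2353 0.1666] [0.4549 0.2103 0.1588]
0.36 [8, 7, 9, 7, 7, 8, 7, 7, 7, 9, 7, 6, 30, 18, 106, 109, 108, 109]
0.4 [9, 13, 166, 56, 40, 42, 41, 42, 44, 51, 41, 30, 27, 18, 106, 15, 174, 174]
0.44 [9, 140, 161, 151, 141, 275, 284, 277, 135, 145, 167, 168, 166, 8, 149, 172, 174, 56]
0.48 [118, 133, 138, 138, 135, 267, 296, 271, 135, 144, 163, 163, 160, 7, 106, 268, 225, 172]
0.52 [120, 25, 27, 28, 99, 115, 294, 90, 81, 75, 52, 49, 78, 79, 105, 215, 225, 226]
0.56 [213, 90, 103, 102, 272, 273, 264, 251, 243, 227, 222, 206, 199, 82, 114, 112, 177, 173]
0.6 [217, 251, 258, 256, 334, 336, 336, 336, 336, 335, 335, 336, 336, 83, 68, 9, 8, 111]
0.64 [745, 737, 742, 745, 755, 748, 746, 748, 754, 757, 752, 753, 756, 761, 751, 731, 9, 407]
0.68 [612, 614, 614, 622, 616, 627, 626, 625, 623, 621, 634, 635, 628, 617, 619, 622, 621, 580]
(540, 324, 3) (396, 792, 3)
```

View pics/topc.png

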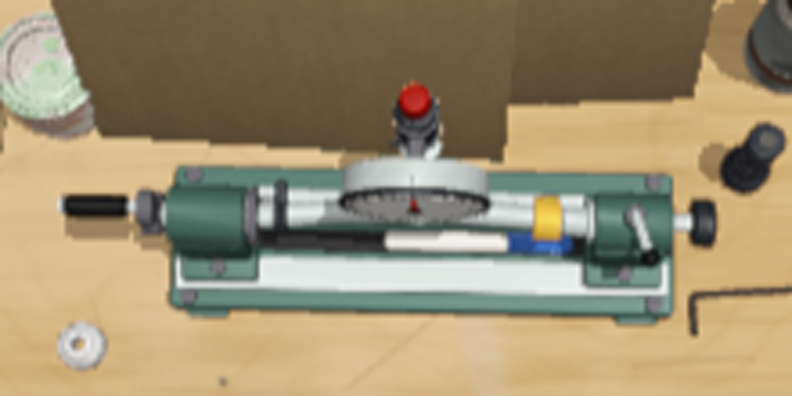

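View pics/sidec.png

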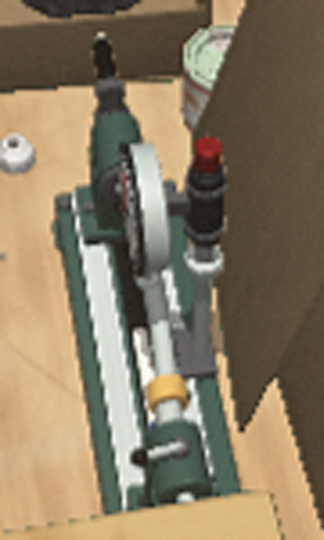

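The crops show the needle nearly upright on the dial and the handle straight up. The collar is visible just below the gauge sleeve, at about (203,265) in the side crop. I'll check the robot geometry, then move.

Run:
```python
from h import *
from scipy.spatial.transform import Rotation as R
o=get_obs(); print(o["time"],robot.tip_extent,o["position"],R.from_quat(o["tool_rot"]).as_matrix().round(3).tolist(),o["ft_force"],o["grip_width"])
```

```text
1.2 0.1822 [0.21710859 0.58606086 0.40475016] [[-0.938, 0.347, 0.0], [0.347, 0.938, -0.0], [-0.0, -0.0, -1.0]] [ 0.10348799 -0.21470516  0.57394859] 0.08703290284908614
```

Request:
{"name": "step_arm", "arguments": {
  "rows": [
    [0,0,0.05,0,0,0],
    [0.02,-0.04,0.045,0,0,4],
    [0.024,-0.054,0.01,0,0,4],
    [0.024,-0.054,0.01,0,0,4],
    [0.024,-0.054,0,0,0,4],
    [0.024,-0.054,0,0,0,4.3],
    [0.024,-0.054,0,0,0,0],
    [0.024,-0.054,0,0,0,0],
    [0.024,-0.054,0,0,0,0],
    [0.024,-0.054,0,0,0,0],
    [0.024,-0.054,0,0,0,0],
    [0.024,-0.054,0,0,0,0]
  ],
  "jaw": 0
}}

```text
time: 2.7
position: [0.4772, 0.0047, 0.5194]
tool_rot: [0.0, 1.0, 0.0, 0.001]
ft_force: [0.4, 0.6, 0.2]
grip_width: 0.0001
grip_force: 0.0
```

Request:
{"name": "step_arm", "arguments": {
  "rows": [
    [0.016,-0.006,-0.015,0,0,0],
    [0,0,-0.016,0,0,0],
    [0,0,-0.004,0,0,0],
    [0,0,-0.003,0,0,0],
    [0,0,-0.003,0,0,0]
  ]
}}

```text
time: 3.32
position: [0.4928, 0.001, 0.4786]
tool_rot: [-0.0, 1.0, -0.0, 0.001]
ft_force: [0.0, -1.0, 0.5]
grip_width: 0.0002
grip_force: 0.0
```

Request:
{"name": "step_arm", "arguments": {
  "rows": [
    [0,0,-0.003,0,0,0],
    [0,0,-0.003,0,0,0],
    [0,0,-0.003,0,0,0],
    [0,0,-0.003,0,0,0]
  ]
}}

```text
time: 3.82
position: [0.4928, 0.0009, 0.467]
tool_rot: [0.0, 1.0, -0.0, 0.001]
ft_force: [-2.0, 0.0, 5.7]
grip_width: 0.0003
grip_force: 2.9
```

Request:
{"name": "step_arm", "arguments": {
  "rows": [
    [0,0,-0.003,0,0,0],
    [0,0,-0.002,0,0,0]
  ]
}}

```text
time: 4.08
position: [0.4928, 0.0009, 0.462]
tool_rot: [0.0, 1.0, -0.0, 0.001]
ft_force: [-1.0, 0.3, 5.1]
grip_width: 0.0009
grip_force: 2.8
```

Request:
{"name": "step_arm", "arguments": {
  "rows": [
    [0,0,-0.0015,0,0,0],
    [0,0,-0.0015,0,0,0]
  ]
}}

```text
time: 4.32
position: [0.4928, 0.0008, 0.459]
tool_rot: [0.0, 1.0, 0.0, 0.001]
ft_force: [-1.1, 1.4, 4.2]
grip_width: 0.0008
grip_force: 2.7
```

Run:
```python
from h import *
c=camera("side"); cv2.imwrite("pics/s2.png",cv2.resize(c["pixels"][160:250,255:345],None,fx=6,fy=6,interpolation=2)); print(get_obs()["ft_force"])
```

```text
[-1.19223941  0.76328214  3.99333594]
```

View pics/s2.png

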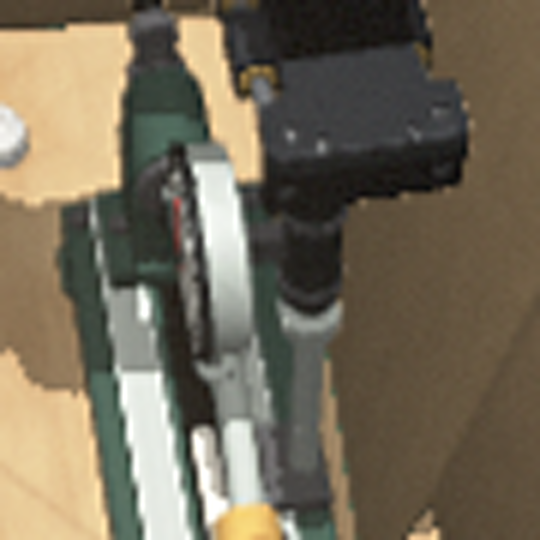

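The gripper is on the knob, and the sleeve's lower end at (305,303) is now just above the collar at (310,322). I'll creep down.

Request:
{"name": "step_arm", "arguments": {
  "rows": [
    [0,0,-0.0005,0,0,0],
    [0,0,-0.0005,0,0,0]
  ]
}}

```text
time: 4.62
position: [0.4928, 0.0008, 0.4579]
tool_rot: [0.0, 1.0, 0.0, 0.001]
ft_force: [-1.4, 1.6, 5.7]
grip_width: 0.0006
grip_force: 2.7
```

Request:
{"name": "step_arm", "arguments": {
  "rows": [
    [0,0,-0.0005,0,0,0],
    [0,0,-0.0005,0,0,0]
  ]
}}

```text
time: 4.88
position: [0.4928, 0.0008, 0.457]
tool_rot: [0.0, 1.0, 0.0, 0.001]
ft_force: [-1.2, 1.7, 7.1]
grip_width: 0.0004
grip_force: 3.5
```

Request:
{"name": "step_arm", "arguments": {
  "rows": [
    [0,0,-0.0005,0,0,0]
  ]
}}

```text
time: 5.0
position: [0.4928, 0.0008, 0.4566]
tool_rot: [0.0, 1.0, 0.0, 0.001]
ft_force: [-1.6, 0.7, 6.6]
grip_width: 0.0004
grip_force: 3.5
```

Request:
{"name": "step_arm", "arguments": {
  "rows": [
    [0,0,-0.0005,0,0,0]
  ]
}}

```text
time: 5.12
position: [0.4928, 0.0009, 0.4562]
tool_rot: [0.0, 1.0, -0.0, 0.001]
ft_force: [-1.8, 1.7, 7.2]
grip_width: 0.001
grip_force: 3.5
```

Request:
{"name": "step_arm", "arguments": {
  "rows": [
    [0,0,-0.0005,0,0,0]
  ]
}}

```text
time: 5.25
position: [0.4928, 0.0009, 0.4557]
tool_rot: [0.0, 1.0, -0.0, 0.001]
ft_force: [-2.3, 0.9, 6.9]
grip_width: 0.0006
grip_force: 3.5
```

Request:
{"name": "step_arm", "arguments": {
  "rows": [
    [0,0,-0.0005,0,0,0]
  ]
}}

```text
time: 5.38
position: [0.4928, 0.0008, 0.4552]
tool_rot: [0.0, 1.0, -0.0, 0.001]
ft_force: [-2.2, 0.0, 7.6]
grip_width: 0.001
grip_force: 3.6
```

Request:
{"name": "step_arm", "arguments": {
  "rows": [
    [0,0,-0.0005,0,0,0]
  ]
}}

```text
time: 5.5
position: [0.4928, 0.0009, 0.4547]
tool_rot: [0.0, 1.0, -0.0, 0.001]
ft_force: [-1.7, 0.5, 7.1]
grip_width: 0.0008
grip_force: 3.6
```

Request:
{"name": "step_arm", "arguments": {
  "rows": [
    [0,0,-0.0005,0,0,0]
  ]
}}

```text
time: 5.62
position: [0.4928, 0.0009, 0.4542]
tool_rot: [0.0, 1.0, -0.0, 0.001]
ft_force: [-1.9, -0.0, 7.3]
grip_width: 0.0005
grip_force: 3.6
```

Request:
{"name": "step_arm", "arguments": {
  "rows": [
    [0,0,-0.0005,0,0,0]
  ]
}}

```text
time: 5.75
position: [0.4928, 0.0008, 0.4537]
tool_rot: [0.0, 1.0, -0.0, 0.001]
ft_force: [-2.2, 1.6, 8.4]
grip_width: 0.0002
grip_force: 3.7
```

Request:
{"name": "step_arm", "arguments": {
  "rows": [
    [0,0,-0.0005,0,0,0]
  ]
}}

```text
time: 5.88
position: [0.4928, 0.0008, 0.4533]
tool_rot: [0.0, 1.0, -0.0, 0.001]
ft_force: [-1.5, 1.2, 7.9]
grip_width: 0.0004
grip_force: 3.7
```

Request:
{"name": "step_arm", "arguments": {
  "rows": [
    [0,0,-0.0005,0,0,0]
  ]
}}

```text
time: 6.0
position: [0.4928, 0.0009, 0.4528]
tool_rot: [0.0, 1.0, -0.0, 0.001]
ft_force: [-2.2, -0.7, 7.7]
grip_width: 0.0001
grip_force: 3.7
```

Request:
{"name": "step_arm", "arguments": {
  "rows": [
    [0,0,-0.0005,0,0,0]
  ]
}}

```text
time: 6.12
position: [0.4928, 0.0009, 0.4523]
tool_rot: [0.0, 1.0, -0.0, 0.001]
ft_force: [-1.6, 1.6, 7.3]
grip_width: 0.0002
grip_force: 3.7
```

Run:
```python
from h import *
c=camera("side"); cv2.imwrite("pics/s3.png",cv2.resize(c["pixels"][180:235,270:330],None,fx=9,fy=9,interpolation=2)); print(get_obs()["ft_force"])
```

```text
[-1.85489374  0.67088736  8.03673317]
```

View pics/s3.png

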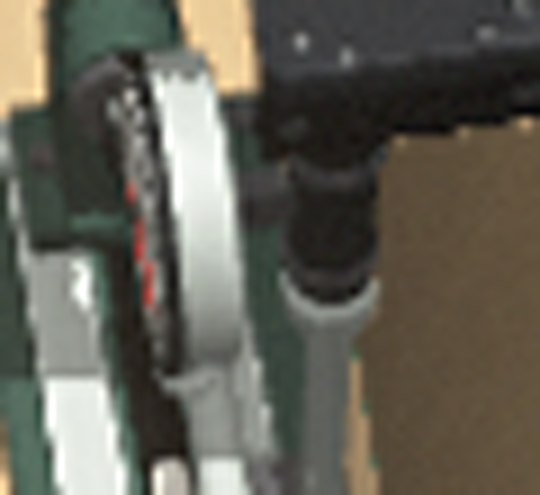

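The sleeve end at (325,300) is now almost on the collar's upper face, and the needle points downwards, so the plunger is riding on the shaft. I'll keep to single small steps.

Request:
{"name": "step_arm", "arguments": {
  "rows": [
    [0,0,-0.0005,0,0,0]
  ]
}}

```text
time: 6.3
position: [0.4928, 0.0008, 0.4518]
tool_rot: [0.0, 1.0, -0.0, 0.001]
ft_force: [-1.4, 0.2, 8.2]
grip_width: 0.0007
grip_force: 3.8
```

Request:
{"name": "step_arm", "arguments": {
  "rows": [
    [0,0,-0.0004,0,0,0]
  ]
}}

```text
time: 6.42
position: [0.4928, 0.0009, 0.4514]
tool_rot: [0.0, 1.0, -0.0, 0.001]
ft_force: [-1.3, 0.0, 7.5]
grip_width: 0.0003
grip_force: 3.8
```

Request:
{"name": "step_arm", "arguments": {
  "rows": [
    [0,0,-0.0004,0,0,0]
  ]
}}

```text
time: 6.55
position: [0.4928, 0.0008, 0.451]
tool_rot: [0.0, 1.0, -0.0, 0.001]
ft_force: [-1.4, 0.9, 8.0]
grip_width: 0.0003
grip_force: 3.8
```

Request:
{"name": "step_arm", "arguments": {
  "rows": [
    [0,0,-0.0004,0,0,0]
  ]
}}

```text
time: 6.68
position: [0.4928, 0.0009, 0.4506]
tool_rot: [0.0, 1.0, -0.0, 0.001]
ft_force: [-2.2, 0.7, 8.2]
grip_width: 0.0003
grip_force: 3.8
```

Request:
{"name": "step_arm", "arguments": {
  "rows": [
    [0,0,-0.0004,0,0,0]
  ]
}}

```text
time: 6.8
position: [0.4928, 0.0008, 0.4502]
tool_rot: [0.0, 1.0, -0.0, 0.001]
ft_force: [-2.7, 1.3, 7.5]
grip_width: 0.0006
grip_force: 3.8
```

Request:
{"name": "step_arm", "arguments": {
  "rows": [
    [0,0,-0.0004,0,0,0]
  ]
}}

```text
time: 6.92
position: [0.4928, 0.0009, 0.4498]
tool_rot: [0.0, 1.0, -0.0, 0.001]
ft_force: [-2.6, 1.0, 7.4]
grip_width: 0.0004
grip_force: 3.9
```

Request:
{"name": "step_arm", "arguments": {
  "rows": [
    [0,0,-0.0004,0,0,0]
  ]
}}

```text
time: 7.05
position: [0.4928, 0.0009, 0.4494]
tool_rot: [0.0, 1.0, -0.0, 0.001]
ft_force: [-2.0, 0.9, 7.9]
grip_width: 0.0008
grip_force: 3.9
```

Request:
{"name": "step_arm", "arguments": {
  "rows": [
    [0,0,-0.0004,0,0,0]
  ]
}}

```text
time: 7.18
position: [0.4928, 0.0009, 0.449]
tool_rot: [0.0, 1.0, -0.0, 0.001]
ft_force: [-1.5, 1.4, 7.4]
grip_width: 0.0004
grip_force: 3.9
```

Request:
{"name": "step_arm", "arguments": {
  "rows": [
    [0,0,-0.0004,0,0,0]
  ]
}}

```text
time: 7.3
position: [0.4928, 0.0008, 0.4486]
tool_rot: [0.0, 1.0, -0.0, 0.001]
ft_force: [-2.1, 2.0, 7.8]
grip_width: 0.0004
grip_force: 3.9
```

Request:
{"name": "step_arm", "arguments": {
  "rows": [
    [0,0,-0.0004,0,0,0]
  ]
}}

```text
time: 7.42
position: [0.4928, 0.0009, 0.4485]
tool_rot: [0.0, 1.0, -0.0, 0.001]
ft_force: [-3.1, 0.0, 11.3]
grip_width: 0.0005
grip_force: 5.6
```

Force rose to 11.3 N while the motion stalled, so the sleeve is seated. I'll lift off and go over to the crank, clearing the post first.

Request:
{"name": "step_arm", "arguments": {
  "rows": [
    [0,0,0,0,0,0]
  ]
}}

```text
time: 7.55
position: [0.4928, 0.0009, 0.4485]
tool_rot: [0.0, 1.0, -0.0, 0.001]
ft_force: [-2.1, 0.4, 10.1]
grip_width: 0.0002
grip_force: 4.7
```

Request:
{"name": "step_arm", "arguments": {
  "rows": [
    [0,0,0.01,0,0,0],
    [0,0,0.03,0,0,0]
  ]
}}

```text
time: 7.8
position: [0.4924, 0.0007, 0.4863]
tool_rot: [0.0, 1.0, 0.0, -0.002]
ft_force: [0.1, -0.5, 0.1]
grip_width: 0.0002
grip_force: 0.0
```

Run:
```python
from h import *
from scipy.spatial.transform import Rotation as R
o=get_obs(); print(o["q"],o["time"])
print(R.from_quat(o["tool_rot"]).as_matrix().round(3).tolist())
for n in("side","top"):
    c=camera(n); cv2.imwrite(f"pics/z_{n}.png",c["pixels"])
```

```text
[-2.25891911e-01  2.51251394e-01  1.64760359e+00 -1.13417033e-04
  1.24665904e+00 -1.79614405e+00] 7.8
[[-1.0, 0.001, -0.004], [0.001, 1.0, 0.001], [0.004, 0.001, -1.0]]
```

Run:
```python
from h import *
c=camera("top"); P=pts(c); P=P[(P[:,0]>.4)&(P[:,0]<.52)&(P[:,2]>.09)]
np.save("top1.npy",P)
for a,b in((-.225,-.2),(-.2,-.185),(-.15,-.13),(-.12,-.06),(.05,.085),(.1,.11),(.11,.125),(.125,.14),(.14,.155),(.155,.17),(.17,.18),(.18,.19),(.19,.2),(.2,.21),(.21,.22),(.22,.235)):
    Q=P[(P[:,1]>a)&(P[:,1]<b)]
    if len(Q)>5:
        t=Q[Q[:,2]>np.percentile(Q[:,2],95)-.006]
        print(a,b,len(Q),'x',Q[:,0].min().round(3),Q[:,0].max().round(3),'top',t[:,0].mean().round(4),Q[:,2].max().round(4),np.percentile(Q[:,2],50).round(4))
```

```text
-0.225 -0.2 15 x 0.498 0.514 top 0.5043 0.1167 0.1086
-0.2 -0.185 59 x 0.432 0.465 top 0.4477 0.1417 0.1335
-0.15 -0.13 170 x 0.414 0.467 top 0.4265 0.1616 0.1378
-0.12 -0.06 939 x 0.428 0.52 top 0.4901 0.6427 0.4197
0.05 0.085 1263 x 0.401 0.52 top 0.4142 0.6911 0.6646
0.17 0.18 19 x 0.443 0.465 top 0.4544 0.1696 0.162
0.18 0.19 29 x 0.442 0.464 top 0.4545 0.1667 0.1575
0.19 0.2 30 x 0.448 0.464 top 0.454 0.1664 0.1592
0.2 0.21 30 x 0.448 0.462 top 0.4554 0.1641 0.1604
0.21 0.22 31 x 0.449 0.463 top 0.456 0.1637 0.1601
0.22 0.235 39 x 0.448 0.463 top 0.4551 0.1628 0.1589
```

Request:
{"name": "step_arm", "arguments": {
  "rows": [
    [0,0.02,0.02,0,0,-10],
    [-0.01,0.03,0,0,0,-10],
    [-0.015,0.03,0,0,0,-10],
    [-0.015,0.03,0,0,0,-10],
    [-0.015,0.03,0,0,0,-10],
    [-0.015,0.03,0,0,0,-10],
    [-0.015,0.03,0,0,0,-10],
    [-0.015,0.03,0,0,0,-10],
    [-0.015,0.03,0,0,0,-10],
    [-0.016,0,0,-6,0,0],
    [0,0,0,-6,0,0]
  ],
  "jaw": 0.05
}}

```text
time: 9.32
position: [0.3603, 0.2608, 0.5059]
tool_rot: [0.703, 0.704, -0.076, 0.075]
ft_force: [0.2, 0.5, -0.2]
grip_width: 0.0501
grip_force: 0.0
```

Request:
{"name": "step_arm", "arguments": {
  "rows": [
    [0,0,-0.04,0,-8.5,0],
    [0,0,-0.05,0,-8.5,0],
    [0,0,-0.05,0,-8,0],
    [0,0,0,0,0,0]
  ]
}}

```text
time: 9.82
position: [0.3601, 0.2595, 0.3668]
tool_rot: [0.703, 0.673, 0.07, 0.221]
ft_force: [1.1, -1.1, -0.5]
grip_width: 0.0499
grip_force: 0.0
```

Run:
```python
from h import *
from scipy.spatial.transform import Rotation as R
o=get_obs(); M=R.from_quat(o["tool_rot"]).as_matrix(); print(o["position"],o["q"],o["time"]); print(M.round(3).tolist())
g=np.array([.455,.212,.152]); print("need",g-.168*M[:,2]-o["position"])
c=camera("top"); P=pts(c); np.save("top2.npy",P); cv2.imwrite("pics/t2.png",c["pixels"])
s=camera("side"); cv2.imwrite("pics/s4.png",s["pixels"])
cv2.imwrite("pics/both.png",np.vstack([cv2.resize(c["pixels"][170:260,140:340],(640,288),interpolation=2),cv2.resize(s["pixels"][130:220,200:400],(640,288),interpolation=2)]))
```

```text
[0.3600873  0.25948376 0.36682485] [ 0.47774582  0.34580233  1.975428   -0.66159534  0.65498226  1.02116571] 9.825
[[0.086, 0.914, 0.396], [0.976, 0.002, -0.216], [-0.199, 0.405, -0.892]]
need [ 0.02836845 -0.01113668 -0.06490904]
```

View pics/both.png

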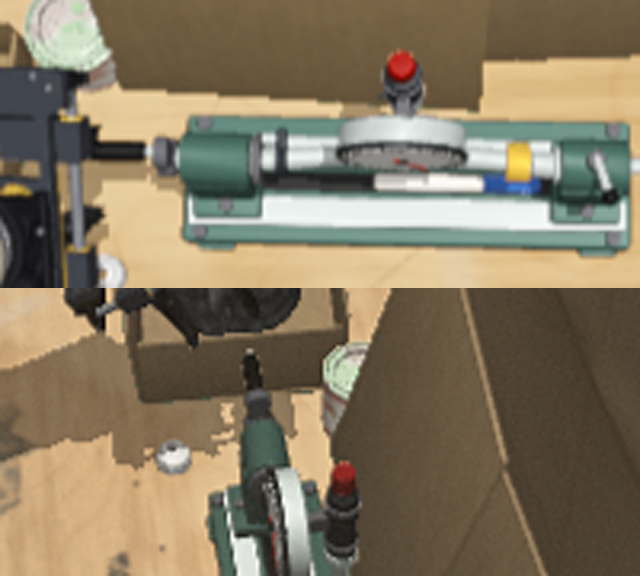

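The gripper hovers just above the handle, which is at (120,150) in the upper crop. I'll move in and close gently.

Request:
{"name": "step_arm", "arguments": {
  "rows": [
    [0.009,-0.004,-0.02,0,0,0],
    [0.009,-0.003,-0.02,0,0,0],
    [0.01,-0.004,-0.025,0,0,0],
    [0,0,0,0,0,0]
  ]
}}

```text
time: 10.42
position: [0.3918, 0.2493, 0.3061]
tool_rot: [0.704, 0.67, 0.076, 0.223]
ft_force: [-1.3, 0.5, -0.4]
grip_width: 0.0501
grip_force: 0.0
```

Request:
{"name": "step_arm", "arguments": {
  "rows": [
    [0,0,0,0,0,0],
    [0,0,0,0,0,0],
    [0,0,0,0,0,0],
    [0,0,0,0,0,0]
  ],
  "jaw": 0.014,
  "squeeze": 8
}}

```text
time: 10.92
position: [0.3893, 0.2494, 0.3054]
tool_rot: [0.704, 0.67, 0.076, 0.222]
ft_force: [-3.4, 1.6, -2.0]
grip_width: 0.0187
grip_force: 1.6
```

Request:
{"name": "step_arm", "arguments": {
  "rows": [
    [0,0,0,0,0,0],
    [0,0,0,0,0,0]
  ]
}}

```text
time: 11.18
position: [0.3898, 0.2495, 0.3051]
tool_rot: [0.704, 0.671, 0.076, 0.222]
ft_force: [-1.8, 1.5, -1.1]
grip_width: 0.0165
grip_force: 8.0
```

Run:
```python
from h import *
from scipy.spatial.transform import Rotation as R
o=get_obs(); M=R.from_quat(o["tool_rot"]).as_matrix(); print(o["position"],o["time"],o["ft_force"],o["moment"],o["grip_width"],o["grip_force"])
print("grasp pt",o["position"]+.164*M[:,2], M.round(3).tolist())
```

```text
[0.38979738 0.24946469 0.30513794] 11.175 [-1.82709469  1.53844516 -1.08332916] [ 0.47696111  0.80277403 -0.06996788] 0.01650325170745814 8.02128207986243
grasp pt [0.45625395 0.21482523 0.15926253] [[0.089, 0.91, 0.405], [0.977, -0.002, -0.211], [-0.192, 0.415, -0.889]]
```

Request:
{"name": "step_arm", "arguments": {
  "rows": [
    [0.0082,0,-0.0017,0,0,0],
    [0.0075,0,-0.0037,0,0,0]
  ],
  "squeeze": 12
}}

```text
time: 11.42
position: [0.4057, 0.2492, 0.2994]
tool_rot: [0.704, 0.67, 0.075, 0.222]
ft_force: [-5.5, 2.5, -3.3]
grip_width: 0.0163
grip_force: 12.0
```

```bash
cat > n.py <<'E'
from h import *
import sys
from scipy.spatial.transform import Rotation as R
from scipy.optimize import minimize_scalar
def look(tag):
    o=get_obs(); M=R.from_quat(o["tool_rot"]).as_matrix(); g=np.array(o["position"])+.164*M[:,2]
    print(tag,"t",round(o["time"],2),"g",g.round(4),"F",np.round(o["ft_force"],1),"w",round(o["grip_width"],4))
    for n in("top","side"):
        c=camera(n); np.savez(f"snap_{tag}_{n}.npz",px=c["pixels"],d=c["depth"],E=c["extrinsics"],f=c["fov_y"],cx=c["cx"],cy=c["cy"])
        H,S,V=cv2.split(cv2.cvtColor(c["pixels"],cv2.COLOR_BGR2HSV)); red=((H<10)|(H>170))&(S>90)&(V>60)
        d=c["depth"]; f=210/np.tan(np.radians(c["fov_y"])/2)
        v,u=np.nonzero(red&(d>0)); z=d[v,u]; P=(np.c_[(u-c["cx"])/f*z,-(v-c["cy"])/f*z,-z,np.ones(len(z))]@np.array(c["extrinsics"]).T)[:,:3]
        k=(abs(P[:,1])<.06)&(P[:,0]>.41)&(P[:,0]<.46)&(P[:,2]>.14); P=P[k]
        print(n,len(P),P.mean(0).round(4) if len(P) else '',"uv",u[k].mean().round(1),v[k].mean().round(1)) 
        for p,a,b in zip(P.round(3),u[k],v[k]): print('  ',p[1:],a,b) if '-v' in sys.argv else None
if __name__=="__main__": look(sys.argv[1])
E
python3 n.py a34 -v
```

```text
a34 t 11.43 g [0.472  0.2144 0.1535] F [-5.5  2.5 -3.3] w 0.0163
top 13 [ 0.4381 -0.0188  0.2036] uv 273.9 220.5
   [0.01  0.203] 261 220
   [-0.006  0.204] 268 220
   [-0.008  0.2  ] 269 220
   [-0.01   0.203] 270 220
   [-0.012  0.205] 271 220
   [-0.03   0.209] 279 220
   [-0.032  0.202] 280 220
   [-0.019  0.202] 274 221
   [-0.021  0.204] 275 221
   [-0.026  0.206] 277 221
   [-0.028  0.204] 278 221
   [-0.03   0.204] 279 221
   [-0.032  0.203] 280 221
side 14 [ 0.4377 -0.0111  0.1957] uv 285.6 210.2
   [0.008 0.205] 284 202
   [-0.002  0.206] 285 205
   [-0.006  0.207] 285 206
   [-0.008  0.205] 285 207
   [-0.01   0.204] 285 208
   [0.004 0.179] 285 209
   [0.006 0.172] 285 210
   [-0.013  0.195] 286 211
   [-0.023  0.204] 286 212
   [-0.025  0.203] 286 213
   [-0.013  0.181] 286 214
   [-0.012  0.176] 286 215
   [-0.034  0.206] 287 215
   [-0.03   0.196] 287 216
```

Request:
{"name": "step_arm", "arguments": {
  "rows": [
    [0.0063,0,-0.0055,0,0,0],
    [0.0046,0,-0.007,0,0,0]
  ]
}}

```text
time: 11.78
position: [0.4162, 0.2491, 0.2869]
tool_rot: [0.704, 0.67, 0.075, 0.223]
ft_force: [-8.0, 3.2, -1.1]
grip_width: 0.0163
grip_force: 12.0
```

```bash
python3 n.py a64
```

```text
a64 t 11.78 g [0.4825 0.2142 0.141 ] F [-8.   3.2 -1.1] w 0.0163
top 11 [ 0.4379 -0.0137  0.2112] uv 271.6 220.0
side 8 [ 0.4374 -0.0124  0.2049] uv 285.5 208.5
```

Request:
{"name": "step_arm", "arguments": {
  "rows": [
    [0.0026,0,-0.0079,0,0,0]
  ]
}}

```text
time: 12.0
position: [0.4186, 0.249, 0.2793]
tool_rot: [0.704, 0.67, 0.075, 0.223]
ft_force: [-9.1, 2.6, 1.4]
grip_width: 0.0166
grip_force: 12.0
```

```bash
python3 n.py a79
```

```text
a79 t 12.0 g [0.485  0.2142 0.1334] F [-9.1  2.6  1.4] w 0.0166
top 10 [ 0.438  -0.0123  0.2109] uv 271.0 220.0
side 8 [ 0.4375 -0.0119  0.2041] uv 285.5 208.5
```

Request:
{"name": "step_arm", "arguments": {
  "rows": [
    [-0.0015,0,-0.0083,0,0,0],
    [-0.0022,0,-0.0082,0,0,0]
  ]
}}

```text
time: 12.35
position: [0.417, 0.2492, 0.2638]
tool_rot: [0.703, 0.67, 0.077, 0.224]
ft_force: [-2.5, -0.4, 3.7]
grip_width: 0.0163
grip_force: 12.0
```

```bash
python3 n.py a109 -v
```

```text
a109 t 12.35 g [0.4841 0.2143 0.1183] F [-2.5 -0.4  3.7] w 0.0163
top 1 [ 0.4397 -0.0032  0.2011] uv 267.0 220.0
   [-0.003  0.201] 267 220
side 11 [ 0.4374 -0.01    0.2002] uv 285.4 208.8
   [0.01  0.202] 284 202
   [-0.003  0.207] 285 205
   [-0.004  0.204] 285 206
   [-0.01   0.208] 285 207
   [-0.009  0.202] 285 208
   [0.006 0.178] 285 209
   [-0.013  0.199] 286 210
   [-0.023  0.209] 286 211
   [-0.025  0.208] 286 212
   [-0.027  0.206] 286 213
   [-0.012  0.18 ] 286 214
```

The low reading is near a true crank angle of about 72° and the reading rises after it. The high spot should be half a turn away, so I'll go back over the top to the near side and watch the reading.

Request:
{"name": "step_arm", "arguments": {
  "rows": [
    [0.0007,0,0.0083,0,0,0],
    [-0.0015,0,0.0082,0,0,0]
  ]
}}

```text
time: 12.7
position: [0.4174, 0.2491, 0.2802]
tool_rot: [0.703, 0.67, 0.077, 0.224]
ft_force: [4.1, -3.4, -3.3]
grip_width: 0.0166
grip_force: 12.0
```

```bash
python3 n.py b72
```

```text
b72 t 12.7 g [0.4844 0.2143 0.1347] F [ 4.1 -3.4 -3.3] w 0.0166
top 10 [ 0.4384 -0.0125  0.2098] uv 271.1 219.9
side 8 [ 0.4372 -0.0135  0.2064] uv 285.5 208.5
```

Request:
{"name": "step_arm", "arguments": {
  "rows": [
    [-0.0036,0,0.0075,0,0,0],
    [-0.0054,0,0.0064,0,0,0],
    [-0.0069,0,0.0047,0,0,0],
    [-0.0079,0,0.0028,0,0,0]
  ]
}}

```text
time: 13.3
position: [0.3944, 0.2495, 0.3032]
tool_rot: [0.703, 0.67, 0.079, 0.226]
ft_force: [7.2, -4.9, 3.0]
grip_width: 0.0168
grip_force: 12.0
```

```bash
python3 n.py b12
```

```text
b12 t 13.3 g [0.4623 0.2148 0.158 ] F [ 7.2 -4.9  3. ] w 0.0168
top 13 [ 0.4378 -0.016   0.1953] uv 272.7 221.2
side 15 [ 0.4374 -0.0061  0.1915] uv 285.1 209.6
```

Request:
{"name": "step_arm", "arguments": {
  "rows": [
    [-0.0083,0,0.0007,0,0,0],
    [-0.0082,0,-0.0015,0,0,0]
  ]
}}

```text
time: 13.65
position: [0.3777, 0.2498, 0.303]
tool_rot: [0.703, 0.67, 0.08, 0.226]
ft_force: [2.0, -2.7, 10.7]
grip_width: 0.0165
grip_force: 12.0
```

```bash
python3 n.py bm18
python3 - <<'E'
import numpy as np,cv2
rows=[]
for t in("a34","a64","a109","b12","bm18"):
    a=np.load(f"snap_{t}_top.npz")["px"][205:232,240:292]; b=np.load(f"snap_{t}_side.npz")["px"][185:230,270:300]
    rows.append(np.hstack([cv2.resize(a,(416,216),interpolation=2),cv2.resize(b,(144,216),interpolation=2)]))
cv2.imwrite("pics/ndl.png",cv2.resize(np.vstack([np.hstack(rows[i:i+1]) for i in range(5)]),None,fx=.55,fy=.55));
E
```

```text
bm18 t 13.65 g [0.4457 0.2152 0.1578] F [ 2.  -2.7 10.7] w 0.0165
top 7 [ 0.4376 -0.      0.2022] uv 265.6 220.9
side 3 [0.4377 0.0033 0.1826] uv 284.7 208.7
```

View pics/ndl.png

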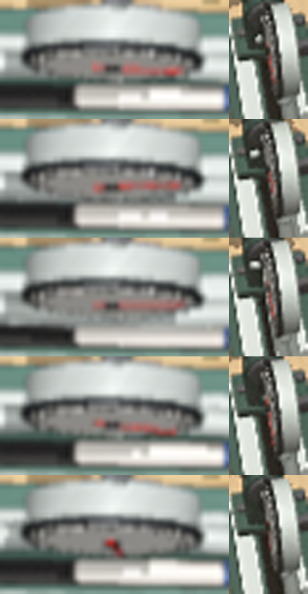

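The needle strip shows the pointer a34 → b12 → bm18 swinging from right (about 90°, the low) round to bottom right (about 165°), so the reading is climbing. I'll carry on to the near side.

Request:
{"name": "step_arm", "arguments": {
  "rows": [
    [-0.0075,0,-0.0026,0,0,0],
    [-0.0064,0,-0.0054,0,0,0]
  ]
}}

```text
time: 14.0
position: [0.3622, 0.2499, 0.2938]
tool_rot: [0.703, 0.67, 0.079, 0.224]
ft_force: [5.0, -1.8, 1.7]
grip_width: 0.0169
grip_force: 12.0
```

```bash
python3 n.py bm48
```

```text
bm48 t 14.0 g [0.4297 0.2155 0.1484] F [ 5.  -1.8  1.7] w 0.0169
top 12 [0.4385 0.0151 0.1954] uv 259.0 221.0
side 4 [0.4378 0.0164 0.1964] uv 283.8 201.5
```

Request:
{"name": "step_arm", "arguments": {
  "rows": [
    [-0.0047,0,-0.0069,0,0,0]
  ]
}}

```text
time: 14.22
position: [0.3574, 0.25, 0.2863]
tool_rot: [0.703, 0.67, 0.078, 0.224]
ft_force: [5.6, -1.2, 1.0]
grip_width: 0.0165
grip_force: 12.0
```

```bash
python3 n.py bm63
```

```text
bm63 t 14.22 g [0.4246 0.2156 0.1408] F [ 5.6 -1.2  1. ] w 0.0165
top 15 [0.4389 0.0196 0.1982] uv 256.9 220.6
side 10 [0.438  0.0149 0.2019] uv 283.9 200.7
```

Request:
{"name": "step_arm", "arguments": {
  "rows": [
    [-0.0028,0,-0.0079,0,0,0]
  ]
}}

```text
time: 14.45
position: [0.3547, 0.25, 0.2783]
tool_rot: [0.703, 0.67, 0.078, 0.224]
ft_force: [6.4, -0.8, 2.8]
grip_width: 0.0162
grip_force: 12.0
```

```bash
python3 n.py bm78
```

```text
bm78 t 14.45 g [0.4219 0.2157 0.1327] F [ 6.4 -0.8  2.8] w 0.0162
top 11 [0.4393 0.0187 0.2064] uv 257.2 219.8
side 12 [0.438  0.0157 0.2037] uv 283.8 200.0
```

Request:
{"name": "step_arm", "arguments": {
  "rows": [
    [-0.0007,0,-0.0083,0,0,0]
  ]
}}

```text
time: 14.68
position: [0.3542, 0.2501, 0.27]
tool_rot: [0.703, 0.67, 0.078, 0.224]
ft_force: [6.5, -0.5, 4.9]
grip_width: 0.0163
grip_force: 12.0
```

```bash
python3 n.py bm93
```

```text
bm93 t 14.68 g [0.4215 0.2157 0.1244] F [ 6.5 -0.5  4.9] w 0.0163
top 11 [0.4383 0.0195 0.2101] uv 256.7 220.0
side 14 [0.4382 0.0164 0.204 ] uv 283.9 199.7
```

Request:
{"name": "step_arm", "arguments": {
  "rows": [
    [0.002,0,-0.0082,0,0,0]
  ]
}}

```text
time: 14.9
position: [0.3561, 0.25, 0.2617]
tool_rot: [0.703, 0.67, 0.078, 0.224]
ft_force: [4.9, -0.3, 5.3]
grip_width: 0.0167
grip_force: 12.0
```

```bash
python3 n.py bm108
```

```text
bm108 t 14.9 g [0.4233 0.2157 0.1161] F [ 4.9 -0.3  5.3] w 0.0167
top 13 [0.4384 0.0225 0.2104] uv 255.4 219.9
side 11 [0.4384 0.0187 0.202 ] uv 283.8 199.5
```

Request:
{"name": "step_arm", "arguments": {
  "rows": [
    [0.0036,0,-0.0075,0,0,0]
  ]
}}

```text
time: 15.12
position: [0.3597, 0.25, 0.2543]
tool_rot: [0.703, 0.67, 0.078, 0.224]
ft_force: [5.1, 0.1, 7.5]
grip_width: 0.0166
grip_force: 12.0
```

```bash
python3 n.py bm123
```

```text
bm123 t 15.12 g [0.427  0.2156 0.1087] F [5.1 0.1 7.5] w 0.0166
top 15 [0.4389 0.0184 0.2082] uv 257.3 219.9
side 11 [0.4379 0.0137 0.2052] uv 283.9 200.3
```

Request:
{"name": "step_arm", "arguments": {
  "rows": [
    [0.0054,0,-0.0064,0,0,0]
  ]
}}

```text
time: 15.35
position: [0.3652, 0.2499, 0.248]
tool_rot: [0.703, 0.67, 0.078, 0.224]
ft_force: [4.2, 0.6, 10.9]
grip_width: 0.0168
grip_force: 12.0
```

```bash
python3 n.py bm138
```

```text
bm138 t 15.35 g [0.4325 0.2154 0.1025] F [ 4.2  0.6 10.9] w 0.0168
top 2 [0.4397 0.0148 0.2015] uv 259.0 220.0
side 9 [0.4379 0.0164 0.2029] uv 283.8 200.0
```

```bash
cat > fit.py <<'E'
import numpy as np,cv2,itertools,glob,sys
from scipy.ndimage import map_coordinates
tags="a34 a64 a79 a109 b72 b12 bm18 bm48 bm63 bm78 bm93 bm108 bm123 bm138".split()+sys.argv[1:]
A=np.radians(np.arange(0,360,3)); rr=np.linspace(.004,.034,16)
D={}
for t in tags:
    for n in("top","side"):
        s=np.load(f"snap_{t}_{n}.npz"); im=s["px"].astype(float); red=np.clip(im[...,2]-np.maximum(im[...,0],im[...,1]),0,80)
        v,u=np.mgrid[:420,:560]; D[t,n]=(cv2.GaussianBlur(red,(0,0),.7),210/np.tan(np.radians(s["f"])/2),float(s["cx"]),float(s["cy"]),np.linalg.inv(s["E"]))
def score(t,y0,z0,x0,du):
    tot=0
    for n in("top","side"):
        red,f,cx,cy,Ei=D[t,n]
        X=np.stack(np.broadcast_arrays(x0,y0-np.sin(A)[:,None]*rr,z0+np.cos(A)[:,None]*rr,1.),-1)@Ei.T
        uu=cx+f*X[...,0]/-X[...,2]; vv=cy-f*X[...,1]/-X[...,2]
        if n=="top": vv=vv+du[0]
        else: uu=uu+du[1]
        m=map_coordinates(red,[vv,uu],order=1); tot=tot+m.mean(1)
    return tot
best=(-1,)
for y0,z0,d0,d1 in itertools.product(np.arange(-.004,.0041,.002),np.arange(.192,.2121,.004),(-1,-.5,0,.5,1),(-1,-.5,0,.5,1)):
    S=[score(t,y0,z0,.4375,(d0,d1)) for t in tags]; q=sum(s.max() for s in S)
    if q>best[0]: best=(q,y0,z0,d0,d1,S)
print(best[:5])
for t,s in zip(tags,best[5]):
    w=np.exp((s-s.max())/1.5); a=np.angle((w*np.exp(1j*A)).sum()); print(t,round(np.degrees(a)%360),"mm",round((np.degrees(a)%360)/18,2),round(s.max(),1))
E
python3 fit.py
```

```text
(np.float64(977.2783982642127), np.float64(0.002), np.float64(0.20800000000000002), -0.5, 0)
a34 109 mm 6.04 70.9
a64 84 mm 4.65 70.9
a79 84 mm 4.66 69.2
a109 94 mm 5.2 66.5
b72 84 mm 4.64 69.1
b12 130 mm 7.21 69.0
bm18 173 mm 9.6 51.9
bm48 233 mm 12.94 56.9
bm63 248 mm 13.8 74.4
bm78 272 mm 15.12 81.6
bm93 275 mm 15.28 75.2
bm108 278 mm 15.44 75.7
bm123 272 mm 15.14 79.2
bm138 263 mm 14.63 66.5
```

Request:
{"name": "step_arm", "arguments": {
  "rows": [
    [-0.0052,0,0.007,0,0,0]
  ]
}}

```text
time: 15.58
position: [0.3604, 0.25, 0.254]
tool_rot: [0.703, 0.67, 0.078, 0.223]
ft_force: [8.6, -0.7, -1.0]
grip_width: 0.0166
grip_force: 12.0
```

```bash
python3 n.py cm122
```

```text
cm122 t 15.57 g [0.4274 0.2156 0.1083] F [ 8.6 -0.7 -1. ] w 0.0166
top 14 [0.4389 0.0172 0.2076] uv 257.8 219.9
side 10 [0.4382 0.0161 0.2023] uv 283.9 200.2
```

Request:
{"name": "step_arm", "arguments": {
  "rows": [
    [-0.0036,0,0.0081,0,0,0]
  ]
}}

```text
time: 15.8
position: [0.3564, 0.25, 0.262]
tool_rot: [0.703, 0.671, 0.077, 0.223]
ft_force: [8.1, -0.8, -3.0]
grip_width: 0.0163
grip_force: 12.0
```

```bash
python3 n.py cm106; python3 fit.py cm122 cm106|tail -7
```

```text
cm106 t 15.8 g [0.4232 0.2156 0.1163] F [ 8.1 -0.8 -3. ] w 0.0163
top 11 [0.4385 0.023  0.21  ] uv 255.2 219.9
side 13 [0.4381 0.0162 0.2036] uv 283.8 199.8
bm78 272 mm 15.12 81.6
bm93 275 mm 15.28 75.2
bm108 278 mm 15.44 75.7
bm123 272 mm 15.14 79.2
bm138 263 mm 14.63 66.5
cm122 273 mm 15.14 76.0
cm106 277 mm 15.4 75.9
```

The return readings match the outgoing ones, and the peak lies at about −105°, which is where the crank stands now. I'll relieve the contact, release and retreat along the tool axis.

Request:
{"name": "step_arm", "arguments": {
  "rows": [
    [0.0007,0,0.0003,0,0,0],
    [0,0,0,0,0,0]
  ]
}}

```text
time: 16.15
position: [0.3562, 0.2499, 0.2627]
tool_rot: [0.703, 0.671, 0.077, 0.223]
ft_force: [4.4, 2.2, 4.8]
grip_width: 0.0163
grip_force: 12.0
```

Request:
{"name": "step_arm", "arguments": {
  "rows": [
    [0,0,0,0,0,0],
    [0,0,0,0,0,0],
    [0,0,0,0,0,0],
    [0,0,0,0,0,0]
  ],
  "jaw": 0.045
}}

```text
time: 16.65
position: [0.3548, 0.249, 0.2621]
tool_rot: [0.704, 0.671, 0.075, 0.223]
ft_force: [-0.3, 0.1, 0.1]
grip_width: 0.0431
grip_force: 0.0
```

Request:
{"name": "step_arm", "arguments": {
  "rows": [
    [-0.004,0.002,0.009,0,0,0],
    [-0.008,0.004,0.018,0,0,0],
    [-0.008,0.004,0.018,0,0,0],
    [-0.008,0.004,0.018,0,0,0],
    [-0.004,0.004,0.03,0,0,0],
    [0,0,0.04,0,0,0],
    [0,0,0.04,0,0,0],
    [0,0,0,0,0,0],
    [0,0,0,0,0,0]
  ]
}}

```text
time: 17.77
position: [0.3228, 0.267, 0.4347]
tool_rot: [0.704, 0.671, 0.075, 0.223]
ft_force: [0.2, -0.7, -0.6]
grip_width: 0.0447
grip_force: 0.0
```

```bash
python3 n.py end; python3 fit.py cm122 cm106 end|tail -3
python3 - <<'E'
from h import *
def ld(t,n):
    s=np.load(f"snap_{t}_{n}.npz"); return dict(pixels=s["px"],depth=s["d"],extrinsics=s["E"],fov_y=float(s["f"]),cx=float(s["cx"]),cy=float(s["cy"]))
c=ld("end","top"); P=pts(c); k=(P[:,1]>.195)&(P[:,1]<.23)&(P[:,0]>.4)&(P[:,0]<.5)&(P[:,2]>.06)&(P[:,2]<.2); Q=P[k]; print("handle",len(Q),Q.min(0).round(3),Q.max(0).round(3),np.median(Q,0).round(4))
a=cv2.imread("pics/z_top.png"); b=c["pixels"]
cv2.imwrite("pics/end.png",np.vstack([cv2.resize(x[170:260,150:390],(768,288),interpolation=2) for x in (cv2.imread("pics/top0.png"),b)]))
g0=cv2.cvtColor(cv2.imread("pics/top0.png"),6)[222:255,195:345].astype(np.float32); g1=cv2.cvtColor(b,6)[222:255,195:345].astype(np.float32)
print("base shift px",cv2.phaseCorrelate(g0,g1))
s0=cv2.cvtColor(cv2.imread("pics/z_side.png"),6)[206:232,296:316].astype(np.float32)
E
```

```text
end t 17.77 g [0.3891 0.2321 0.2888] F [ 0.2 -0.7 -0.6] w 0.0447
top 13 [0.4387 0.0205 0.2088] uv 256.3 219.9
side 14 [0.4382 0.0174 0.2045] uv 283.8 199.3
cm122 273 mm 15.14 76.0
cm106 277 mm 15.4 75.9
end 277 mm 15.4 75.1
handle 99 [0.419 0.195 0.11 ] [0.434 0.229 0.125] [0.4258 0.2125 0.1172]
base shift px ((0.03310659878792421, 0.05556276689902617), 0.9277140387782344)
```

View pics/end.png

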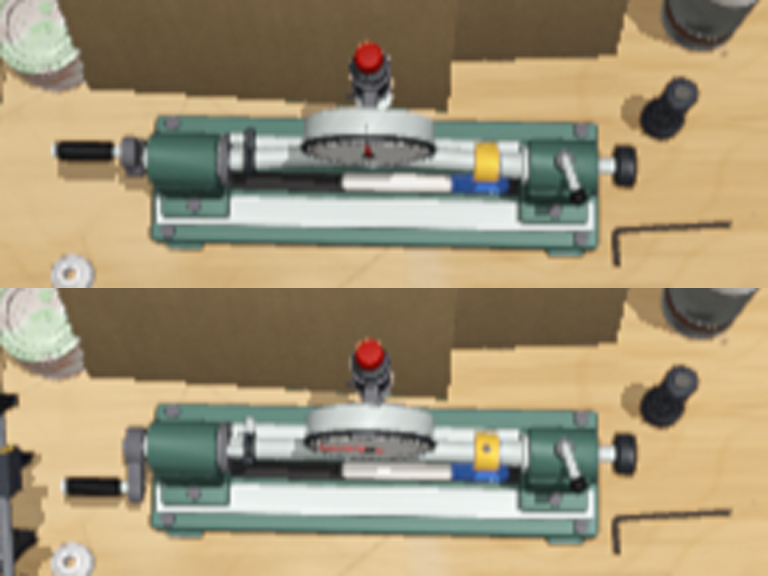

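The fixture has not shifted: 0.05 px against the start picture. The needle stands at its highest reading, pointing left at about (350,448), the handle is on the near side and the small things are where they were. I'm handing in.

```bash
python3 -c "
from rig import hand_in
print(hand_in())"
```

```text
the job is handed in; nothing more can be done
None
```

The job is handed in: the gauge sits on its stop collar (about 11 N at the knob, against the 25 N that would drive it), both the lowest and highest readings were seen, and the shaft stands with its high spot under the plunger; the fixture has not moved.

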